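Vent the brake test rig and hold the bayonet collar home

ROBOT

A 7-joint arm with a two-finger parallel gripper is mounted at the origin on the work surface. World frame = base frame: x ahead of the robot, y to its left, z up, the work surface at z = 0. Lengths are in mm, angles in rad, forces in N, time in s.
With the tool pointing down it reaches from about 400 to 875 mm from the base axis. Payload 4.4 kg.
Tool frame: the origin (TCP) lies at the very end of the fingers, on their centre line; the grasp point (between the pads) lies 19 mm behind it; y points along the fingers, x is the direction in which the jaws open and shut, and the axes are right-handed (so a half turn about y gives the same grasp; the last joint's range is limited). The gripper opens to 85 mm and grips with 20 to 120 N. Pads are 22 mm wide; open, the fingers measure 114 mm over their backs; the gripper's body (76 mm by 85 mm) begins 54 mm behind the grasp point. The pads swing forward as they close: fully open they stand 13 mm farther back than shut.
Start: joints at [-1.221, 0.628, 0.038, 1.517, -0.027, 0.996, -0.02], TCP at [262.528, 594.64, 231.313] pointing down, gripper open.
Joint ranges: [-3.06, 3.06], [-0.37, 2.12], [-1.25, 1.32], [0.18, 2.47], [-1.1, 4.24], [0.23, 1.98], [-2.94, 2.94]. Speed limits (rad/s): [2.57, 2.57, 3.14, 3.14, 3.14, 3.14, 3.14].

INTERFACE

Orientations are given as [roll, pitch, yaw] about the fixed x, y, z axes, in that order (R = Rz(yaw) Ry(pitch) Rx(roll)).
In Python, from cell import readout, eyes, finish_job gives the robot as it stands. The module is installed in compiled form; this text tells all that it offers.
- The arm moves only by the tool apply_moves, never from a script. Its argument "commands" is a list that holds one entry, the list of rows, each a list of 6 numbers: the shift along the tool's x, y, z in units of 0.04 m (1.0 is 0.04 m), then the turn, a rotation vector about the tool's x, y, z in units of 5 degrees (1.0 is 5 degrees). A call has 1 to 8 rows; each row shifts and turns the pose as measured when the row begins, along the tool's axes as they then stand; what a row does not reach is not made up. A row lasts 1/12 s, in which the tool goes at most 41.7 mm and 7.16 degrees, less where a joint would pass 70% of its speed; a pose out of reach is approached as far as the arm can. A call with a number of a shift or a turn outside -1 to 1 is refused whole. A call with a gripper value outside its range is refused whole. "claw" is the finger opening in mm, from 0 to 85.4, set as the call begins (left out, the last holds). The fingers move at their own pace and stop on an object; the grip force is fixed at half the most. Time passes only in rows, so rows that do not move let the fingers close. It gives the time, the measured TCP pose, the force and the opening at its end, in the units of the state.
- readout.read_state(): the state, without advancing time (a new reading comes with each control period).
- eyes.get_image(name): name is "side" or "top" or "wrist"; returns a dict with "image" (480x640x3 uint8, red, green, blue), "mtx" (3x3 intrinsics, pixels), "rvec" (rotation vector, rad) and "tvec" (3), from world to camera coordinates, as OpenCV has them. Camera axes: x right, y down, z forward; pixel columns grow to the right and rows downward; lengths in mm; the calibration is good to about 2 mm. The wrist camera is an equidistant fisheye: a pixel r from the principal point sees the ray r / f radians off the axis. A picture is of the moment at which its call begins. There is no depth.
- finish_job(): hands the job in, once; it reports no verdict.
The state is a dict: "clock": time; "qpos": joint angles; "qd": joint speeds; "tau": joint torques, N m; "eef_pos": TCP position; "tool_rot": TCP orientation; "force": force on the tool from outside, world axes, zero at the start; "torque": the same for the moment, N m; "width": finger opening in mm.
Only numpy, scipy, OpenCV 4.12 (cv2) and the standard library are available. Lean on these libraries where they do the work, as an engineer would, in place of code of your own. Each camera call takes 0.05 s, during which the arm holds its last target. There are 200 camera calls.

TASK

Vent the brake test rig by pressing the brake pedal down to its stop and letting it come all the way up again. Then turn the knurled brass collar on the blue stand (clockwise seen from above is the short way, less than a quarter turn) until its hidden keyway drops over the pin, push it down against its spring until it is fully home on the steel shoulder, and finish there with the gripper still holding it pushed home: do not let go. Leave the other things on the desk where they are.

Things in the scene. Friction and masses are not known exactly. Their poses are not given: they have to be found in the camera images.
- pedal_pad (a point): Where to press the brake pedal: on the ribbed black rubber tread's upper face, on its middle line, 95 mm from the hinge. Tread 100 x 62 mm, on a 135 x 70 mm plate. Its x axis runs along the pedal from heel to raised toe. Pressed straight down, this point sinks 32 mm (and shifts 9 mm level, towards the toe) until the pedal lies level at its stop.
- pedal (a joint): brake pedal, hinged at its low heel end: 0 = up, toe raised 20 degrees; 0.35 rad = level, down at its stop. The spring resists with about 3.5 N at the pad point at first and 8 N at the stop, and brings the pedal up again when let go.
- treadle: grey base of the brake pedal, 170 x 100 mm, bolted to the desk; origin under its centre, x axis towards the pedal's toe
- stand: blue coupling stand, bolted to the desk: block 110 x 100 mm, 40 mm tall, origin under its centre, at the post's axis; a small gauge (48 mm wide, 33 mm tall) sticks out at its +x side, brass stubs 20 mm long at its y sides
- seat (a point): Centre of the upper face of the steel shoulder (disc 60 mm wide) on the blue stand, 48 mm above the desk. Inside the collar, unseen: the post (26 mm wide, top 51 mm above this point) with its cross pin (38 mm long, 6 mm square, top 22 mm above this point; its direction is unknown, not that of the stand) and a sprung brass disc (39 mm wide), 8 mm proud of the shoulder.
- collar_center (a point): Centre, half-way up, of the knurled brass collar: upright cylinder 52 mm wide, 60 mm tall, about 0.3 kg, loose, over the post; dark capped top with a yellow dot. At the start it rests on the cross pin, this centre 52 mm above the seat; dropped over the pin, it rests on the sprung disc at 38 mm; home, at 30 mm. Its axes tell nothing of where the pin is; z up.
- collar_foot (a point): Centre of the collar's open underside, 30 mm below collar_center; when home it lies at the seat point. The keyway inside is a slot across the bore, 10 mm wide, and starts 29 to 69 degrees from the pin: turned that far clockwise from above (within about 8 degrees) it drops 14 mm if lightly pushed or free. The last 8 mm go against the spring, about 9 N at home; let go, it springs up again.
- shackle: Bystander, loose: red bow shackle lying flat, 75 x 62 x 14 mm; origin at the centre of its underside. Leave alone.
- wrench: Bystander, loose: steel open-ended wrench, 180 mm, lying flat near the robot; origin at the centre of its underside. Leave alone.
- cup: Bystander, loose: white cup, 80 mm wide, 110 mm tall; origin at the centre of its underside. Leave alone.
- spray: Bystander, loose: blue and green spray can, 64 mm wide, 150 mm tall; origin at the centre of its underside. Leave alone.
- tape: Bystander, loose: roll of yellow tape lying flat, 96 mm wide, 25 mm tall; origin at the centre of its underside. Leave alone.
- tray: Bystander, loose: black open plastic tray, 120 x 160 x 35 mm; origin at the centre of its underside. Leave alone.
- jar: Bystander, loose: amber jar with dark cap, 70 mm wide, 80 mm tall; origin at the centre of its underside. Leave alone.
Things that resemble listed ones, but are neither listed nor needed, are in the scene too. Of the things that look like the treadle, take the one that is nearest to the robot's base at the start.

How it is judged:
By the outcome, as a careful person would: the job done as asked, in the order asked, and still so for the second after the job is handed in, while the arm keeps its last pose, push and grip.
It also fails if it takes over 61 s, if anything falls off the work surface, if the arm or the gripper's body presses on something with over 40 N, if the wrist force passes 120 N, or if a joint passes its speed limit or range.

## Working session

There is one attempt and no reset: what is moved stays moved. The work goes in short steps, Python scripts to look and compute and a tool call to move; the robot and the scene stay as the last step left them, time stands still between calls to the robot, and variables do not carry over. Pictures are saved under pics/ and viewed, about 8 in all and at most 12, crops included, and the job is handed in when it is done.

Besides the shell and the picture viewer there is one more tool, called as a command line: name --argument value ..., lists and objects as JSON in quotes. apply_moves: Moves the arm, as the interface text tells. Shifts and turns lie within -1 to 1; 1 stands for 0.04 m of shift or 5 degrees of turn. Its arguments: {"type":"object","properties":{"commands":{"type":"array"},"claw":{"type":"number"}},"required":["commands"]}

```bash
mkdir -p pics
cat > h.py <<'E'
import numpy as np, cv2
from cell import readout, eyes
def snap(name,fn):
    d=eyes.get_image(name); cv2.imwrite(fn,d['image'][:,:,::-1]); np.savez(fn[:-4]+'.npz',mtx=d['mtx'],rvec=d['rvec'],tvec=d['tvec']); return d
def ray(fn,u,v,fish=False):
    d=np.load(fn[:-4]+'.npz'); K=d['mtx']; R=cv2.Rodrigues(d['rvec'].reshape(3))[0]; t=d['tvec'].reshape(3)
    a=np.array([(u-K[0,2])/K[0,0],(v-K[1,2])/K[1,1]])
    if fish:
        r=np.linalg.norm(a)+1e-12; c=np.r_[a/r*np.sin(r),np.cos(r)]
    else: c=np.r_[a,1]
    return -R.T@t, R.T@c
def onz(fn,u,v,z,fish=False):
    o,r=ray(fn,u,v,fish); return (o+r*(z-o[2])/r[2]).round(1)
def proj(fn,P):
    d=np.load(fn[:-4]+'.npz'); return cv2.projectPoints(np.float64(P).reshape(-1,1,3),d['rvec'],d['tvec'],d['mtx'],None)[0].reshape(-1,2).round(1)
E
python3 - <<'E'
from h import *
for n in('side','top'): 
    d=snap(n,f'pics/{n}0.png'); o,_=ray(f'pics/{n}0.png',0,0); print(n,o.round(0))
s=readout.read_state(); print(s)
E
```

```text
side [  -14. -1293.  1167.]
top [ 475.   78. 1378.]
{'clock': 0.1, 'qpos': array([-1.22081788,  0.62924291,  0.03843371,  1.5182718 , -0.0270054 ,
        0.99628007, -0.02000559]), 'qd': array([ 0.00107175, -0.00257502,  0.00104375, -0.00279463, -0.0007061 ,
        0.00112017,  0.00054581]), 'tau': array([ 3.27709124e-03, -5.64533401e+01,  1.23043634e+00, -1.93973815e+01,
        1.12401068e-02,  5.39410132e-03, -2.25312181e-05]), 'eef_pos': array([262.276966  , 594.12971199, 230.48656514]), 'tool_rot': array([-1.57080163,  0.00168467,  1.1550182 ]), 'force': array([ 0.38940649, -0.62907768,  0.26002817]), 'torque': array([-0.03299943,  0.00988018,  0.00562555]), 'width': 85.3607192598352}
```

View pics/top0.png

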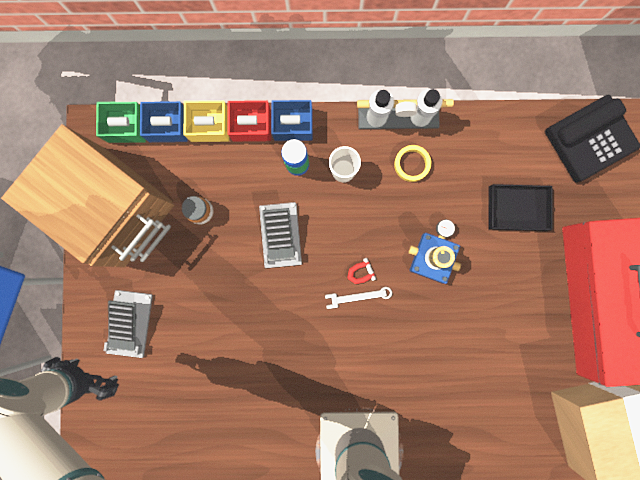

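View pics/side0.png

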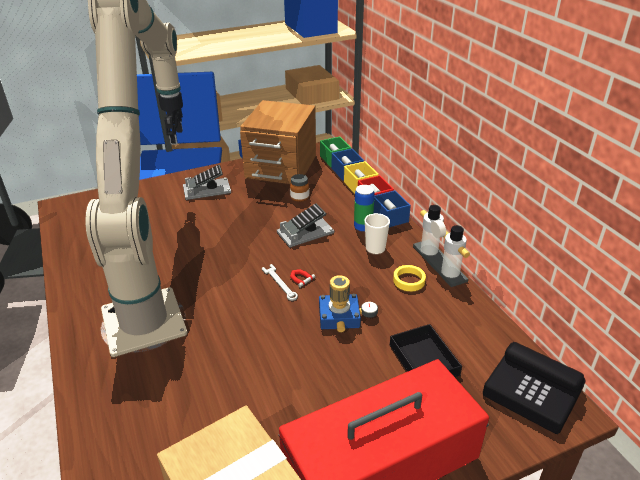

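Run:
```python
from h import *
f='pics/top0.png'
for n,u,v,z in [('treadA',280,235,10),('treadB',130,323,10),('collartop',443,258,130),('standbase',437,258,40),('base',360,450,0)]:
    p=onz(f,u,v,z); print(n,p,np.hypot(*p[:2]).round())
im=cv2.imread(f); s=cv2.imread('pics/side0.png')
a=cv2.resize(im[190:280,240:320],(400,450),interpolation=3)
b=cv2.resize(im[210:300,395:475],(400,450),interpolation=3)
cv2.imwrite('pics/c1.png',np.hstack([a,b]))
```

```text
treadA [578.2 206.4  10. ] 614.0
treadB [345.8 610.2  10. ] 701.0
collartop [ 507.9 -206.2  130. ] 548.0
standbase [ 510.5 -210.8   40. ] 552.0
base [ 2.8 -2.6  0. ] 4.0
```

View pics/c1.png

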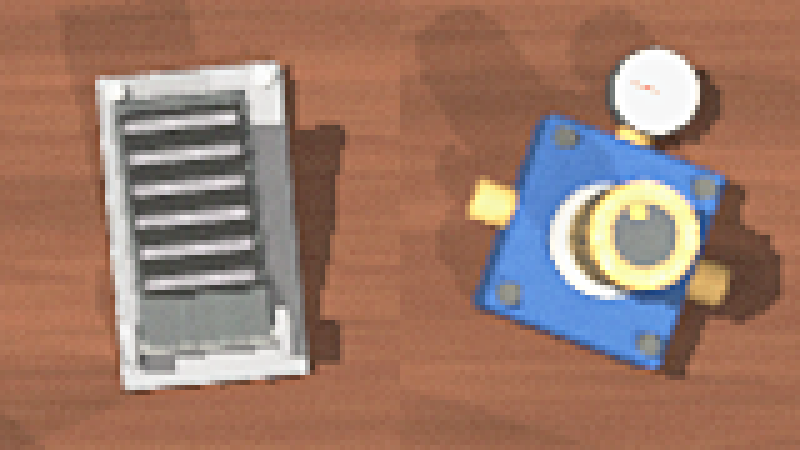

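Run:
```python
from h import *
f='pics/top0.png'
A=lambda x,y:(x/5+240,y/5+190); B=lambda x,y:((x-400)/5+395,y/5+210)
T=np.array([onz(f,*A(*p),8) for p in [(97,77),(285,62),(308,370),(125,390)]]); print(T,np.linalg.norm(T-np.roll(T,1,0),axis=1))
c=T.mean(0); ax=(T[0]+T[1]-T[2]-T[3]); print('tread',c,np.degrees(np.arctan2(ax[1],ax[0])))
S=np.array([onz(f,*B(*p),40) for p in [(548,115),(727,178),(655,370),(480,305)]]); print(S,np.linalg.norm(S-np.roll(S,1,0),axis=1))
c2=S.mean(0); ax=(S[0]+S[1]-S[2]-S[3]); print('stand',c2,np.degrees(np.arctan2(ax[1],ax[0])))
print('collar',onz(f,*B(643,236),130))
# side overlay
s=cv2.imread('pics/side0.png'); g='pics/side0.png'
th=np.arange(0,2*np.pi,np.pi/4)
P=[[c2[0]+26*np.cos(t),c2[1]+26*np.sin(t),z] for t in th for z in(130,)]
q1=np.vstack([proj(g,P)]); q2=proj(g,T); q3=proj(g,np.c_[S[:,:2],S[:,2]])
def crop(x0,y0,w,h,k,qs):
    m=cv2.resize(s[y0:y0+h,x0:x0+w],(w*k,h*k),interpolation=3)
    for q in qs: cv2.circle(m,(int((q[0]-x0+.5)*k),int((q[1]-y0+.5)*k)),2,(255,0,255),-1)
    return m
cv2.imwrite('pics/c2.png',np.hstack([crop(270,195,70,60,6,q2),np.vstack([crop(310,270,62,60,6,np.vstack([q1,q3]))])]))
```

```text
[[659.8 262.3   8. ]
 [666.9 159.8   8. ]
 [499.1 148.6   8. ]
 [489.3 247.6   8. ]] [171.13252175 102.74560818 168.17336293  99.48386804]
tread [578.775 204.575   8.   ] 4.377982618157614
[[ 577.1 -179.5   40. ]
 [ 542.6 -273.4   40. ]
 [ 441.8 -232.9   40. ]
 [ 477.  -141.5   40. ]] [107.07011721 100.03729305 108.63190139  97.94386147]
stand [ 509.625 -206.825   40.   ] -21.342658420622325
collar [ 509.9 -207.7  130. ]
```

View pics/c2.png

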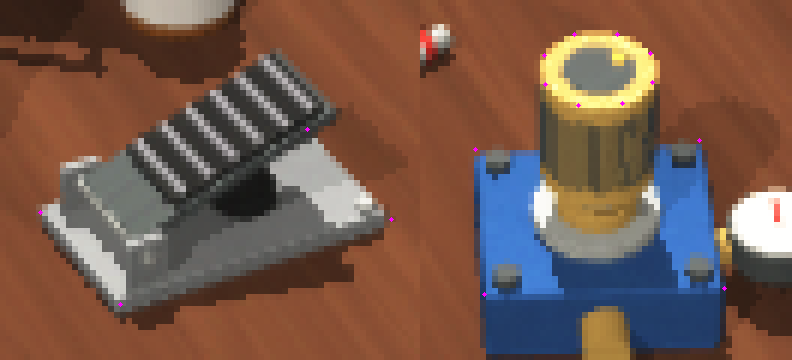

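Run:
```python
from h import *
tp=[(118,97),(243,95),(145,292),(257,285)]; sp=[(275,52),(334,112),(128,150),(182,203)]
for a,b in zip(tp,sp):
    o1,r1=ray('pics/top0.png',a[0]/5+240-.5,a[1]/5+190-.5); o2,r2=ray('pics/side0.png',b[0]/6+270-.5,b[1]/6+195-.5)
    k=np.linalg.lstsq(np.c_[r1,-r2],o2-o1,rcond=None)[0]; p,q=o1+k[0]*r1,o2+k[1]*r2; print(((p+q)/2).round(1),np.linalg.norm(p-q).round(1))
s=readout.read_state()
from scipy.spatial.transform import Rotation as R
print(R.from_euler('xyz',s['tool_rot']).as_matrix().round(3))
```

```text
[637.2 244.6  78.6] 8.1
[640.9 179.1  76.6] 1.5
[540.1 234.2  45. ] 3.5
[545.6 174.2  45.8] 1.8
[[ 0.404 -0.001 -0.915]
 [ 0.915 -0.002  0.404]
 [-0.002 -1.    -0.   ]]
```

apply_moves --commands '[[[-0.34,0,-0.74,0,0,0],[-0.34,0,-0.74,0,0,0],[-0.34,0,-0.74,0,0,0],[-0.34,0,-0.74,0,0,0],[-0.34,0,-0.74,0,0,0],[-0.34,0,-0.74,0,0,0],[-0.34,0,-0.74,0,0,0],[-0.34,0,-0.74,0,0,0]]]' --claw 0

```text
clock: 0.77
eef_pos: [431.2, 399.7, 224.7]
tool_rot: [-1.561, 0.006, 1.175]
force: [0.5, 0.7, -0.0]
width: -0.0
```

apply_moves --commands '[[[-0.34,0,-0.72,0,0,0],[-0.34,0,-0.72,0,0,0],[-0.34,0,-0.72,0,0,0],[-0.34,0,-0.72,0,0,0],[-0.34,0,-0.72,0,0,0],[-0.34,0,-0.72,0,0,0],[-0.34,0,-0.72,0,0,0],[0,0,0,0,0,0]]]'

```text
clock: 1.43
eef_pos: [590.0, 214.6, 220.2]
tool_rot: [-1.563, 0.015, 1.165]
force: [0.3, -0.7, 0.3]
width: 0.4
```

```bash
cat >> h.py <<'E'
from scipy.spatial.transform import Rotation as Ro
def go(target,yaw=None):
    "tool-axis shift (units) to world target; rotvec (units) to upright with yaw"
    s=readout.read_state(); M=Ro.from_euler('xyz',s['tool_rot']); d=M.inv().apply(np.array(target)-s['eef_pos'])/40
    y=s['tool_rot'][2] if yaw is None else yaw
    r=np.degrees((M.inv()*Ro.from_euler('xyz',[-np.pi/2,0,y])).as_rotvec())/5
    print('t',round(s['clock'],2),'pos',s['eef_pos'].round(1),'rot',s['tool_rot'].round(3),'F',s['force'].round(1),'w',round(s['width'],1)); print('shift',d.round(2),'turn',r.round(2),'q',s['qpos'].round(2))
E
python3 -c "
from h import *
go([605,209,85])"
```

```text
t 1.43 pos [590.  214.6 220.2] rot [-1.563  0.015  1.165] F [ 0.3 -0.7  0.3] w 0.4
shift [ 0.07  3.38 -0.43] turn [-0.09 -0.   -0.17] q [-0.42  0.61  0.04  1.58 -0.02  0.96  0.79]
```

apply_moves --commands '[[[0.02,0.7,-0.1,-0.05,0,-0.1],[0.02,0.7,-0.1,-0.04,0,-0.07],[0.02,0.7,-0.1,0,0,0],[0.01,0.7,-0.1,0,0,0],[0,0.5,0,0,0,0],[0,0,0,0,0,0]]]'

```text
clock: 1.93
eef_pos: [609.4, 205.9, 83.3]
tool_rot: [-1.575, -0.002, 1.157]
force: [-1.0, -1.1, -0.3]
width: 0.0
```

```bash
python3 -c "
from h import *
go([606,209,66])
snap('side','pics/s1.png'); m=cv2.imread('pics/s1.png')[150:260,260:380]; cv2.imwrite('pics/s1c.png',cv2.resize(m,(720,660)[:2] and (654,600),interpolation=3))"
```

```text
t 1.93 pos [609.4 205.9  83.3] rot [-1.575 -0.002  1.157] F [-1.  -1.1 -0.3] w 0.0
shift [0.03 0.43 0.11] turn [ 0.05 -0.    0.02] q [-0.39  0.79  0.03  1.66 -0.03  0.68  0.81]
```

View pics/s1c.png

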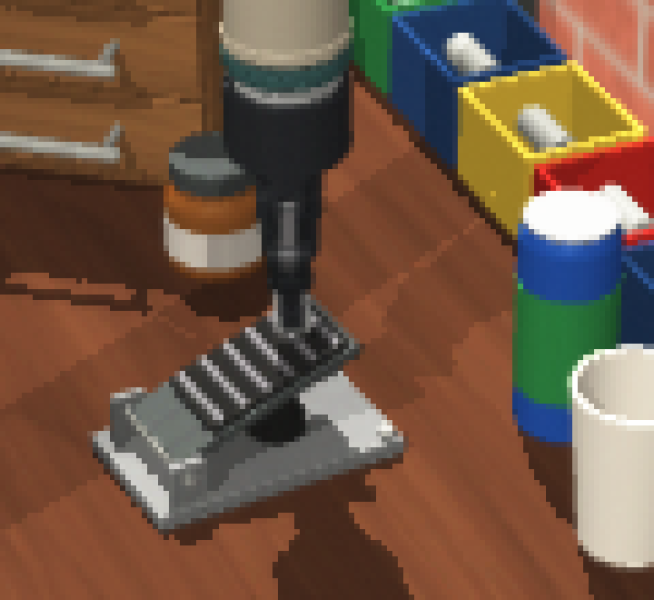

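The closed fingertips (image 292,330) are just above the tread's middle line, about 95 mm from the hinge. I'll press now.

apply_moves --commands '[[[0.03,0.2,0.1,0,0,0],[0,0.2,0,0,0,0],[0,0.2,0,0,0,0],[0,0.2,0,0,0,0],[0,0.15,0,0,0,0]]]'

```text
clock: 2.4
eef_pos: [614.1, 211.1, 52.2]
tool_rot: [-1.589, -0.013, 1.157]
force: [-0.0, -1.5, 4.0]
width: -0.1
```

apply_moves --commands '[[[0,0.15,0,0.1,0,0.1],[0,0.15,0,0.1,0,0],[0,0.15,0,0,0,0],[0,0.15,0,0,0,0]]]'

```text
clock: 2.73
eef_pos: [616.3, 211.4, 37.8]
tool_rot: [-1.572, -0.005, 1.156]
force: [-18.4, -6.1, 67.7]
width: -0.2
```

```bash
python3 -c "
from h import *
snap('side','pics/s2.png'); m=cv2.imread('pics/s2.png')[190:260,270:350]; cv2.imwrite('pics/s2c.png',cv2.resize(m,(480,420),interpolation=3)); go([616,211,40])"
```

```text
t 2.78 pos [616.2 211.4  38.3] rot [-1.572 -0.006  1.156] F [-14.5  -5.4  52.4] w 0.2
shift [-0.01 -0.04  0.  ] turn [ 0.02 -0.    0.06] q [-0.38  0.87  0.02  1.65 -0.03  0.62  0.81]
```

View pics/s2c.png

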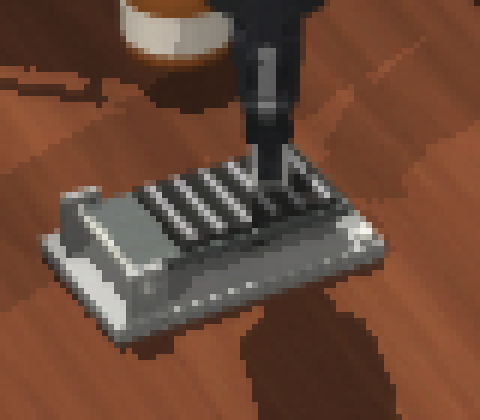

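The pedal lies level at its stop. Next I lift straight up and let it return.

apply_moves --commands '[[[0,-0.1,0,0,0,0],[0,-0.3,0,0,0,0],[0,-0.4,0,0,0,0],[0,-0.6,0,0,0,0],[0,-0.8,0,0,0,0],[0,-0.9,0,0,0,0],[0,-0.9,0,0,0,0],[0,-0.3,0,0,0,0]]]'

```text
clock: 3.45
eef_pos: [607.4, 211.9, 215.1]
tool_rot: [-1.551, 0.007, 1.158]
force: [0.4, 0.2, 0.6]
width: -0.3
```

```bash
python3 -c "
from h import *
snap('side','pics/s3.png'); m=cv2.imread('pics/s3.png')[190:260,270:350]; cv2.imwrite('pics/s3c.png',cv2.resize(m,(480,420),interpolation=3)); go([510,-207,200])
a=cv2.imread('pics/side0.png')[215:250,275:310].astype(int);b=cv2.imread('pics/s3.png')[215:250,275:310].astype(int);c=cv2.imread('pics/s2.png')[215:250,275:310].astype(int)
print(abs(a-b).mean(),abs(a-c).mean())"
```

```text
t 3.5 pos [607.9 212.3 215.8] rot [-1.552  0.006  1.158] F [0.3 0.4 2.1] w 0.2
shift [-10.58   0.42  -1.97] turn [-0.22 -0.   -0.07] q [-0.39  0.64  0.03  1.53 -0.03  0.98  0.81]
3.5118367346938775 15.925442176870748
```

apply_moves --commands '[[[-0.7,0.03,-0.13,-0.1,0,0],[-0.7,0.03,-0.13,-0.1,0,0],[-0.7,0,-0.13,0,0,0],[-0.7,0,-0.13,0,0,0],[-0.7,0,-0.13,0,0,0],[-0.7,0,-0.13,0,0,0],[-0.7,0,-0.13,0,0,0],[-0.7,0,-0.13,0,0,0]]]' --claw 85

```text
clock: 4.17
eef_pos: [551.2, -3.8, 207.9]
tool_rot: [-1.556, 0.001, 1.178]
force: [0.4, -0.7, -0.4]
width: 84.7
```

```bash
python3 -c "
from h import *
go([510,-207,200],1.16)"
```

```text
t 4.17 pos [551.2  -3.8 207.9] rot [-1.556e+00  1.000e-03  1.178e+00] F [ 0.4 -0.7 -0.4] w 84.7
shift [-5.09  0.19 -1.  ] turn [-0.17  0.2  -0.01] q [-0.05  0.52  0.02  1.81 -0.02  0.82  1.16]
```

apply_moves --commands '[[[-0.7,0,-0.13,-0.1,0,0],[-0.7,0,-0.13,-0.1,0,0],[-0.7,0,-0.13,0,0,0],[-0.7,0,-0.13,0,0,0],[-0.7,0,-0.13,0,0,0],[-0.7,0,-0.13,0,0,0],[-0.5,0,-0.13,0,0,0],[0,0,0,0,0,0]]]'

```text
clock: 4.83
eef_pos: [501.8, -203.3, 200.0]
tool_rot: [-1.555, 0.005, 1.172]
force: [0.1, -0.4, -0.9]
width: 84.8
```

```bash
python3 -c "
from h import *
go([510,-207,160],1.16)"
```

```text
t 4.83 pos [ 501.8 -203.3  200. ] rot [-1.555  0.005  1.172] F [ 0.1 -0.4 -0.9] w 84.8
shift [ 0.    1.   -0.24] turn [-0.18  0.14 -0.06] q [ 0.31  0.52  0.03  1.84 -0.01  0.8   1.52]
```

apply_moves --commands '[[[0,0.4,-0.15,-0.1,0.1,-0.05],[0,0.4,-0.1,-0.1,0.05,0],[0,0.2,0,0,0,0],[0,0,0,0,0,0]]]'

```text
clock: 5.17
eef_pos: [509.0, -206.5, 156.1]
tool_rot: [-1.567, -0.001, 1.155]
force: [-0.3, 0.5, 0.1]
width: 85.0
```

```bash
python3 -c "
from h import *
go([510,-207,94],1.16)
snap('wrist','pics/w1.png')"
```

```text
t 5.17 pos [ 509.  -206.5  156.1] rot [-1.567e+00 -1.000e-03  1.155e+00] F [-0.3  0.5  0.1] w 85.0
shift [-0.    1.55 -0.03] turn [-0.04 -0.06  0.01] q [ 0.32  0.59  0.03  1.87 -0.02  0.69  1.51]
```

View pics/w1.png

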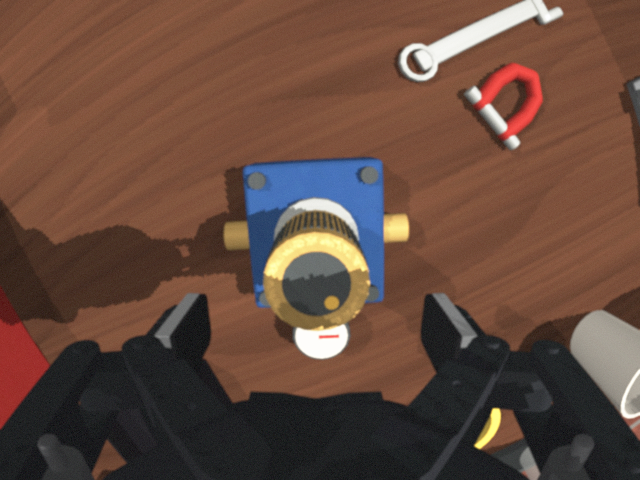

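The collar top (centre 317,283) is midway between the fingers (208 and 430). I'll descend and grip.

apply_moves --commands '[[[0,0.35,-0.03,0,0,0],[0,0.35,0,0,0,0],[0,0.35,0,0,0,0],[0,0.3,0,0,0,0],[0,0.2,0,0,0,0],[0,0.05,0,0,0,0],[0,0,0,0,0,0]]]'

```text
clock: 5.8
eef_pos: [513.9, -201.6, 93.7]
tool_rot: [-1.57, -0.004, 1.163]
force: [0.7, 0.8, 0.2]
width: 84.9
```

```bash
python3 -c "
from h import *
go([510,-207.3,91],1.16)"
```

```text
t 5.8 pos [ 513.9 -201.6   93.7] rot [-1.57  -0.004  1.163] F [0.7 0.8 0.2] w 84.9
shift [-0.17  0.07  0.03] turn [-0.01  0.04  0.05] q [ 0.32  0.68  0.02  1.91 -0.03  0.55  1.51]
```

apply_moves --commands '[[[-0.17,0.05,0.03,0,0,0],[0,0,0,0,0,0]]]'

```text
clock: 5.97
eef_pos: [510.6, -207.4, 92.6]
tool_rot: [-1.572, -0.004, 1.165]
force: [-0.3, -0.1, -0.7]
width: 84.8
```

```bash
python3 -c "
from h import *
go([510,-207.3,91],1.16)"
```

```text
t 5.97 pos [ 510.6 -207.4   92.6] rot [-1.572 -0.004  1.165] F [-0.3 -0.1 -0.7] w 84.8
shift [-0.    0.04  0.02] turn [0.01 0.06 0.05] q [ 0.33  0.68  0.01  1.92 -0.03  0.54  1.53]
```

apply_moves --commands '[[[0,0.03,0.01,0,0,0],[0,0,0,0,0,0],[0,0,0,0,0,0],[0,0,0,0,0,0],[0,0,0,0,0,0],[0,0,0,0,0,0]]]' --claw 40

```text
clock: 6.47
eef_pos: [510.8, -208.1, 93.3]
tool_rot: [-1.574, -0.005, 1.163]
force: [0.1, -0.5, -0.5]
width: 51.2
```

```bash
python3 -c "
from h import *
go([510,-207.3,91],1.16)"
```

```text
t 6.47 pos [ 510.8 -208.1   93.3] rot [-1.574 -0.005  1.163] F [ 0.1 -0.5 -0.5] w 51.2
shift [0.01 0.06 0.03] turn [0.04 0.04 0.05] q [ 0.33  0.68  0.01  1.92 -0.03  0.54  1.53]
```

apply_moves --commands '[[[0,0.01,0,0,0.6,0],[0,0.01,0,0,0.6,0],[0,0.01,0,0,0.6,0],[0,0.01,0,0,0.6,0],[0,0.01,0,0,0.6,0],[0,0.01,0,0,0.6,0]]]' --claw 20

```text
clock: 6.97
eef_pos: [511.3, -208.7, 93.3]
tool_rot: [-1.574, -0.006, 0.837]
force: [-0.9, -0.2, 3.4]
width: 50.9
```

```bash
python3 -c "
from h import *
go([510,-207.3,91],1.16)"
```

```text
t 6.97 pos [ 511.3 -208.7   93.3] rot [-1.574 -0.006  0.837] F [-0.9 -0.2  3.4] w 50.9
shift [0.   0.06 0.05] turn [ 0.05 -3.7   0.07] q [ 0.27  0.69  0.1   1.92 -0.14  0.54  1.31]
```

apply_moves --commands '[[[0,0.02,0,0,0.5,0],[0,0.02,0,0,0.5,0],[0,0.02,0,0,0.5,0],[0,0.02,0,0,0.5,0]]]'

```text
clock: 7.3
eef_pos: [511.4, -208.6, 93.1]
tool_rot: [-1.573, -0.008, 0.655]
force: [-1.9, 0.1, 5.7]
width: 50.7
```

apply_moves --commands '[[[0,0.02,0,0,0.5,0],[0,0.02,0,0,0.5,0],[0,0.02,0,0,0.5,0],[0,0.02,0,0,0.5,0]]]'

```text
clock: 7.63
eef_pos: [511.4, -208.4, 92.6]
tool_rot: [-1.572, -0.009, 0.473]
force: [0.0, 1.2, 0.6]
width: 51.0
```

apply_moves --commands '[[[0,0.05,0,0,0,0],[0,0.05,0,0,0,0],[0,0.05,0,0,0,0]]]'

```text
clock: 7.88
eef_pos: [511.4, -208.5, 87.7]
tool_rot: [-1.572, -0.009, 0.472]
force: [-1.6, 1.4, 10.5]
width: 51.1
```

apply_moves --commands '[[[0,0.02,0,0,0.3,0],[0,0.04,0,0,0.3,0],[0,0.05,0,0,0,0]]]'

```text
clock: 8.13
eef_pos: [511.4, -208.3, 82.6]
tool_rot: [-1.571, -0.01, 0.419]
force: [-0.7, -0.3, -2.7]
width: 50.6
```

apply_moves --commands '[[[0,0.07,0,0,0,0],[0,0.07,0,0,0,0],[0,0.07,0,0,0,0]]]'

```text
clock: 8.38
eef_pos: [511.5, -208.3, 73.5]
tool_rot: [-1.571, -0.009, 0.421]
force: [-2.0, 1.4, 8.4]
width: 51.0
```

apply_moves --commands '[[[0,0.06,0,0,0,0],[0,0.05,0,0,0,0],[0,0.04,0,0,0,0]]]'

```text
clock: 8.63
eef_pos: [511.6, -208.3, 71.8]
tool_rot: [-1.57, -0.011, 0.422]
force: [-2.8, 1.8, 16.1]
width: 51.1
```

apply_moves --commands '[[[0,0.06,0,0,0,0],[0,0.05,0,0,0,0]]]'

```text
clock: 8.8
eef_pos: [511.5, -208.3, 71.7]
tool_rot: [-1.569, -0.013, 0.422]
force: [-3.3, 3.1, 20.5]
width: 51.0
```

```bash
python3 -c "
from h import *
snap('side','pics/s4.png')
go([510,-207.3,71],.42)
m=cv2.imread('pics/s4.png'); a=m[260:340,305:385]; b=m[190:255,270:340]
cv2.imwrite('pics/s4c.png',np.hstack([cv2.resize(a,(480,480),interpolation=3),cv2.resize(b,(320,480),interpolation=3)]))
c,r=[510,-207.5],26
for z in (108,116,130,48): print(z,proj('pics/s4.png',[[c[0],c[1],z]]))"
```

```text
t 8.85 pos [ 511.5 -208.3   71.8] rot [-1.569 -0.013  0.422] F [-4.   3.3 22.6] w 51.1
shift [-0.03  0.02  0.04] turn [-0.02  0.02  0.15] q [ 0.22  0.73  0.19  1.93 -0.29  0.5   1.04]
108 [[339.3 287.3]]
116 [[339.4 285. ]]
130 [[339.4 281.1]]
48 [[339.1 303.5]]
```

View pics/s4c.png

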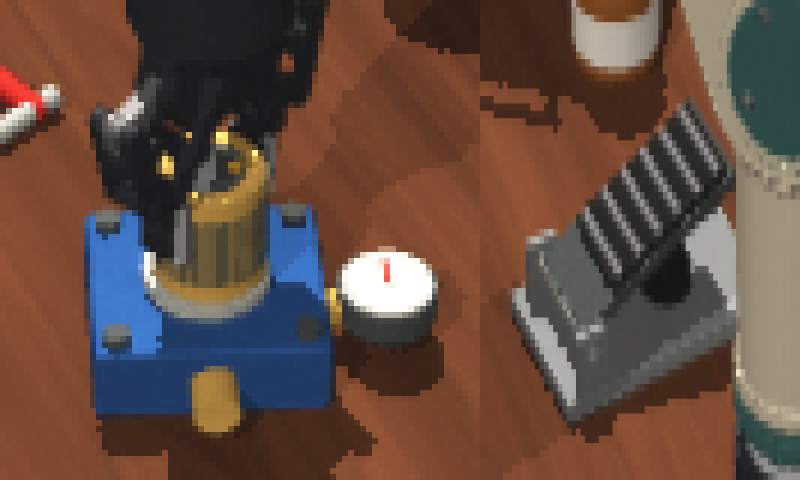

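```bash
python3 -c "
from h import *
d=np.array([-14-510,-1293+207.]);d/=np.linalg.norm(d)
for zt,zb in((108,48),(111,51),(116,56)):
    for z in (zt,zb):
        P=[[510+26*d[0],-207.5+26*d[1],z]]; print(z,((proj('pics/s4.png',P)-[305,260]+.5)*6).round(0), ((proj('pics/side0.png',[[510+26*d[0],-207.5+26*d[1],z+22]])-[310,270]+.5)*6).round(0))
go([510,-207.3,71],.42)"
```

```text
108 [[208. 205.]] [[179. 108.]]
48 [[207. 303.]] [[178. 208.]]
111 [[208. 200.]] [[179. 103.]]
51 [[207. 298.]] [[178. 203.]]
116 [[209. 191.]] [[179.  94.]]
56 [[207. 290.]] [[178. 194.]]
t 8.85 pos [ 511.5 -208.3   71.8] rot [-1.569 -0.013  0.422] F [-4.   3.3 22.6] w 51.1
shift [-0.03  0.02  0.04] turn [-0.02  0.02  0.15] q [ 0.22  0.73  0.19  1.93 -0.29  0.5   1.04]
```

```bash
python3 -c "
from h import *
for i in range(8): eyes.get_image('side')
go([510,-207.3,71],.42)
m=[cv2.imread(f)[:,:,:].astype(int) for f in ('pics/side0.png','pics/s4.png')]
for n,(x,y,w,h) in dict(shackle=(288,266,28,20),wrench=(260,262,30,26),gauge=(360,300,20,20),tape=(390,262,40,30)).items(): print(n,abs(m[0]-m[1])[y:y+h,x:x+w].mean().round(1))"
```

```text
t 9.25 pos [ 511.5 -208.3   71.8] rot [-1.569 -0.013  0.422] F [-3.6  3.  23.1] w 50.8
shift [-0.03  0.02  0.04] turn [-0.02  0.02  0.14] q [ 0.22  0.73  0.19  1.93 -0.29  0.5   1.04]
shackle 3.0
wrench 3.2
gauge 2.2
tape 4.2
```

The push is steady at 23 N with no drift, so I'm handing in.

```bash
python3 -c "
from cell import finish_job
print(finish_job())"
```

```text
the job is handed in; nothing more can be done
None
```

I pressed the nearer brake pedal level to its stop, and the picture confirmed it. I then let it up, and a later picture shows the toe raised again. After that I gripped the brass collar, turned it about 42° clockwise until the keyway dropped over the pin, and pushed it down to a hard stop. I handed the job in at about 9.3 s with the gripper still holding it pushed home.

**Last checks**
- **Collar travel:** the tool dropped 21.4 mm against the 22 mm expected. Its height stayed at 71.8 mm while the push rose from 16 to 23 N, so it was on something solid. I put the 0.6 mm difference down to flex in the fingers and grip.
- **Collar in the picture:** its lower edge in the side view is within about 1 mm of where it should be when home.
- **Hold:** force (23 N up) and position stayed steady over the last 0.4 s, with the gripper at 51 mm.
- **Bystanders:** the shackle, wrench and tape look unmoved in the side view. I did not check the others closely, but the arm went nowhere near them.

The pedal press was harder than planned: about 68 N briefly through the fingertips at the stop. That is under the 120 N wrist limit, and the contact was the fingertips, not the gripper's body that the 40 N limit names.

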